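# Sleeve the idler shaft, then hold the belt tensioner back past its click

## Robot

A 6-joint arm with a two-finger parallel gripper is mounted at the origin on a cart in front of the work surface, level with it; the furniture and walls round the work are solid. World frame = base frame: x ahead of the robot, y to its left, z up, the work surface at z = 0. Lengths are in m, angles in rad, forces in N, time in s.
With the tool pointing down it reaches from about 0.35 to 0.975 m from the base axis. Payload 4.9 kg.
Tool frame: the origin (TCP) lies at the very end of the fingers, on their centre line; the grasp point (between the pads) lies behind it (manip.grip_depth is the z of the grasp point in the tool frame, in m); z points along the fingers, y is the direction in which the jaws open and shut (so a half turn about z gives the same grasp; the last joint's range is limited). The gripper opens to 85 mm and grips with 20 to 120 N. Pads are 22 mm wide; open, the fingers measure 114 mm over their backs; the gripper's body (76 mm by 85 mm) begins 54 mm behind the grasp point. The pads swing forward as they close: fully open they stand 13 mm farther back than shut.
Start: joints at [-1.458, 0.053, 1.613, -0, 1.476, -0.119], TCP at [0.144, -0.608, 0.231] pointing down, gripper open.
Joint ranges: [-3.01, 3.01], [-1.01, 2.22], [0.06, 2.58], [-1.02, 4.17], [0.09, 2.62], [-3.14, 3.14]. Speed limits (rad/s): [2.57, 2.57, 3.14, 3.14, 3.14, 3.14].

## Interface

Orientations are given as a unit quaternion [w, x, y, z].
In Python, from plant import state, optics, manip, silhouettes, place_of gives the robot as it stands. The module is installed in compiled form; this text tells all that it offers.
- The arm moves only by the tool jog_arm, never from a script. Its argument "increments" is a list of rows, each an object with "slide": the shift along the tool's x, y, z in mm, a list of three; "rotation": the turn, a rotation vector about the tool's x, y, z in degrees, a list of three. A call has 1 to 20 rows; each row shifts and turns the commanded pose from where the row before left it, along the tool's axes as they then stand; what a row does not reach is not made up. A row lasts 1/12 s, in which the tool goes at most 41.7 mm and 7.16 degrees, less where a joint would pass 70% of its speed; a pose out of reach is approached as far as the arm can. A call with a gripper value outside its range is refused whole. "fingers" is the opening, from 0 (shut) to 1 (fully open), set as the call begins (left out, the last holds). The fingers move at their own pace and stop on an object; the grip force is fixed at half the most. Time passes only in rows, so rows that do not move let the fingers close. It gives the time, the measured TCP pose, the force and the opening at its end, in the units of the state.
- state(): the state, without advancing time (a new reading comes with each control period).
- optics.grab_frame(name): name is "side" or "top"; returns a dict with "frame" (400x640x3 uint8, blue, green, red), "camera_matrix" (3x3 intrinsics, pixels), "distortion" ([k1, k2, p1, p2, k3] as OpenCV has them; the pictures are not rectified), "R" (3x3) and "t" (3): a world point X has camera coordinates R X + t. Camera axes: x right, y down, z forward; pixel columns grow to the right and rows downward; lengths in m; the calibration is good to about 2 mm. A picture is of the moment at which its call begins. There is no depth.
- manip.job_done(): hands the job in, once; it reports no verdict.
Trained networks look in the newest picture that a camera, given by its name, has taken for a name from the list of things; names that differ only in an ending like _2 or _b are one class to them, and where a whole thing is asked for, a point or a joint stands for the part that bears it (a point fixed in the world has none). Each returns a list of dicts, best first, with "score" (0 to 1); they miss things now and then, are a little off and sometimes report something else, mostly with a low value. They report only what shows in the picture. A call takes as long as a camera call. They do not tell look-alikes from the thing itself.
- silhouettes(thing, camera): "mask" (400x640 bool, what is visible of it) and "bbox" ([left, top, right, bottom] in pixels, round what is visible of it).
- place_of(thing, camera): "uv" ([column, row] in pixels: a listed point, or the origin of a listed thing).
The state is a dict: "time": time; "joint_pos": joint angles; "joint_vel": joint speeds; "joint_efforts": joint torques, N m; "tool_pos": TCP position; "tool_rot": TCP orientation; "contact_force": force on the tool from outside, world axes, zero at the start; "ft_torque": the same for the moment, N m; "gripper_width": opening from 0.0 (shut) to 1.0 (fully open).
Only numpy, scipy, OpenCV 4.12 (cv2) and the standard library are available. Lean on these libraries where they do the work, as an engineer would, in place of code of your own. Each camera call takes 0.05 s, during which the arm holds its last target.

## Task

Get the belt tensioner ready for its new belt: first slide the brass sleeve over the bare upright shaft on the grey base plate, fully down onto its shoulder, and let go of it. Only then push the red sprung arm by its white roller back past the ratchet click until it is at or close to its back stop, and finish while still holding it there with the fingers, so that they and not the ratchet carry the spring. Leave the brass weight, black marker cap, ink bottle and tape roll where they are.

Things in the scene. Friction and masses are not known exactly. Their poses are not given: they have to be found in the camera images.
- sleeve: loose plain brass tube standing upright on the table, outer diameter 36 mm, bore 19 mm, 40 mm high, about 80 g; origin at the centre of its underside, z up along the bore
- shaft_seat (a point): centre of the top of the shoulder disc (42 mm across) at the foot of the bare upright steel shaft, 14 mm above the table; the sleeve's underside rests here. The shaft is 16 mm thick, rises 50 mm above this point and has a tapered top. Axes as the fixture's
- fixture: grey base plate 115 x 220 x 10 mm, fixed to the table (place and yaw vary); origin at the centre of its underside, x away from the robot, y left. In this frame the shaft is at (12, -86) mm, the arm's pivot at (-3, 65), a blue pawl housing (24 mm high) behind the pivot, two rubber stop pins (20 mm high) beside the red arm. Nothing stands over 67 mm above the plate's top
- tension_arm: red sprung arm with its steel hub and white roller; origin on the pivot's axis at the level of the plate's top (10 mm above the table), -y along the arm to the roller, 85 mm away, z up. In the fixture's frame the roller lies, seen from the pivot, at (-27, -81) mm at rest and (33, -78) mm at the back stop
- tensioner (a joint): swing of the red arm in rad: 0 at rest against its front stop, growing as the roller is pushed away from the robot (counter-clockwise from above); the ratchet clicks at about 0.44 and, if the arm is then let go, the pawl catches it at about 0.42; the back stop is at 0.72
- pawl (a joint): lift in m of the small brass sprung pawl in the blue housing: 0 when dropped, rising to about 0.004 as the tooth passes, back to 0 after the click; it works by itself
- check_weight: bystander: loose brass-coloured knobbed weight, 28 mm across, 46 mm high, origin at the centre of its underside; the sleeve, this and the marker cap swap places
- ink_bottle_2: bystander: loose dark grey ink bottle to the left, 44 mm across, 90 mm high, origin at the centre of its underside
- masking_tape: bystander: loose roll of tan tape lying flat, 103 mm across, 24 mm high, origin at the centre of its underside
- roller (a point): middle of the upright white roller at the arm's free end, 54.5 mm above the table. The roller is 22 mm thick and 41 mm tall (20 mm up and down from here): push it from the robot's side, away from the robot. The spring resists here with about 6 N at rest, 12 N at the back stop, and about 3 N more while the ratchet tooth passes
- marker_cap: bystander: loose black marker cap lying down, 18 x 40 x 20 mm, origin at the centre of its underside
There are look-alikes about, which are no part of the job. Several things look just like the sleeve: the one meant starts farthest from the robot's base.

How it is judged:
By the outcome, as a careful person would: the job done as asked, in the order asked, and still so for the second after the job is handed in, while the arm keeps its last pose, push and grip.
It also fails if it takes over 54 s, if anything falls off the work surface, if the arm or the gripper's body presses on something with over 40 N, if the wrist force passes 120 N, or if a joint passes its speed limit or range.

## Working session

There is one attempt and no reset: what is moved stays moved. The work goes in short steps, Python scripts to look and compute and a tool call to move; the robot and the scene stay as the last step left them, time stands still between calls to the robot, and variables do not carry over. Pictures are saved under pics/ and viewed, and the job is handed in when it is done.

Besides the shell and the picture viewer there is one more tool, called after "Call:" by a JSON object that holds its "op" and its "data". jog_arm: Moves the arm, as the interface text tells. Its arguments: {"type":"object","properties":{"increments":{"type":"array","items":{"type":"object","properties":{"slide":{"type":"array","items":{"type":"number"}},"rotation":{"type":"array","items":{"type":"number"}}}}},"fingers":{"type":"number"}},"required":["increments"]}

```bash
mkdir -p pics; cat > h.py <<'E'
import numpy as np,cv2,json
from plant import state,optics,manip,silhouettes,place_of
from scipy.spatial.transform import Rotation as Ro
def rot(q): return Ro.from_quat([q[1],q[2],q[3],q[0]])
def ray(f,uv):
    p=cv2.undistortPoints(np.array([[uv]],float),f['camera_matrix'],np.array(f['distortion'],float))[0,0]
    R=np.array(f['R']);t=np.array(f['t']);c=-R.T@t;d=R.T@np.array([p[0],p[1],1]);return c,d
def atz(f,uv,z):
    c,d=ray(f,uv);return c+d*(z-c[2])/d[2]
def proj(f,X):
    return cv2.projectPoints(np.array([X],float),cv2.Rodrigues(np.array(f['R']))[0],np.array(f['t'],float),f['camera_matrix'],np.array(f['distortion'],float))[0][0,0]
E
python3 - <<'E'
from h import *
s=state();print(s['time'],s['tool_pos'],s['tool_rot'],manip.grip_depth,s['contact_force'])
for n in ['top','side']:
    f=optics.grab_frame(n);cv2.imwrite(f'pics/{n}1.png',f['frame'])
    print(n,(-np.array(f['R']).T@f['t']).round(3))
    for th in ['sleeve','shaft_seat','fixture','tension_arm','roller','check_weight','marker_cap','ink_bottle_2','masking_tape']:
        z={'shaft_seat':.014,'roller':.0545,'tension_arm':.01}.get(th,0)
        print(th,[(round(r['score'],2),np.round(r['uv'],1).tolist(),atz(f,r['uv'],z).round(4)[:2].tolist()) for r in place_of(th,n)])
E
```

```text
0.0 [ 0.14348935 -0.60766857  0.23004869] [-1.03345327e-03  9.93290481e-01  1.15641484e-01 -5.36246218e-06] -0.0187 [ 1.16102019 -0.40752878 -0.02966172]
top [ 0.214 -0.     1.317]
sleeve [(0.67, [407.6, 231.2], [0.3923, -0.2649]), (0.67, [259.1, 247.1], [0.3736, 0.1531]), (0.57, [342.1, 234.3], [0.395, -0.0806])]
shaft_seat []
fixture [(0.63, [369.1, 172.2], [0.5703, -0.1718])]
tension_arm [(0.89, [350.1, 177.7], [0.5547, -0.1149]), (0.21, [442.3, 206.8], [0.4539, -0.3678])]
roller [(0.74, [349.3, 175.9], [0.5484, -0.1092]), (0.73, [379.9, 183.0], [0.5229, -0.1917])]
check_weight [(0.53, [372.5, 231.8], [0.3967, -0.1664])]
marker_cap [(0.64, [441.6, 209.7], [0.4475, -0.3676])]
ink_bottle_2 [(0.66, [202.6, 225.3], [0.445, 0.3097]), (0.18, [369.6, 234.2], [0.3905, -0.1577])]
masking_tape [(0.56, [294.3, 235.1], [0.4011, 0.0534])]
side [ 1.459 -0.206  0.949]
sleeve [(0.69, [289.3, 193.3], [0.4015, -0.0808]), (0.41, [286.5, 232.9], [0.5513, -0.1102])]
shaft_seat [(0.86, [226.4, 242.5], [0.5702, -0.2629])]
fixture [(0.96, [258.5, 237.7], [0.5551, -0.1826])]
tension_arm [(0.7, [286.7, 232.8], [0.5606, -0.1107])]
roller [(0.76, [252.0, 215.8], [0.5291, -0.1923]), (0.64, [259.5, 196.1], [0.459, -0.1662])]
check_weight [(0.46, [261.6, 196.6], [0.4011, -0.1583])]
marker_cap [(0.66, [253.8, 217.2], [0.4786, -0.1873])]
ink_bottle_2 []
masking_tape [(0.75, [333.5, 190.7], [0.4131, 0.0427])]
```

View pics/top1.png

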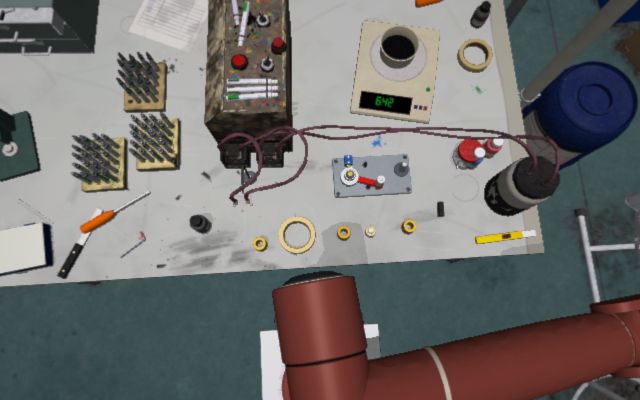

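View pics/side1.png

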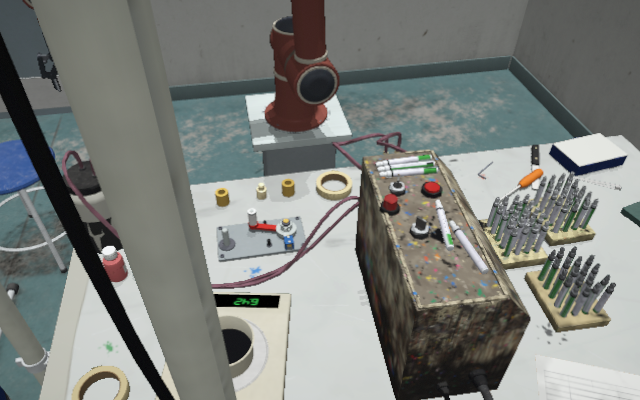

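```bash
python3 - <<'E'
import cv2,numpy as np
a=cv2.imread('pics/top1.png')[135:275,180:470];cv2.imwrite('pics/topc.png',cv2.resize(a,(790,381),interpolation=2))
a=cv2.imread('pics/side1.png')[150:270,190:370];cv2.imwrite('pics/sidec.png',cv2.resize(a,(792,528),interpolation=2))
E
```

```text
(no output)
```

View pics/topc.png

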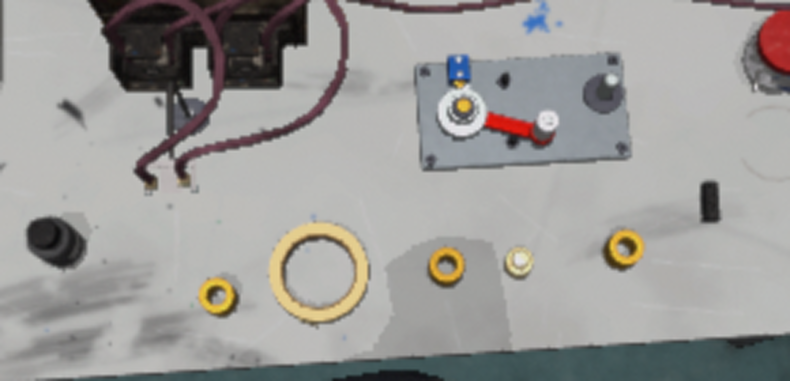

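View pics/sidec.png

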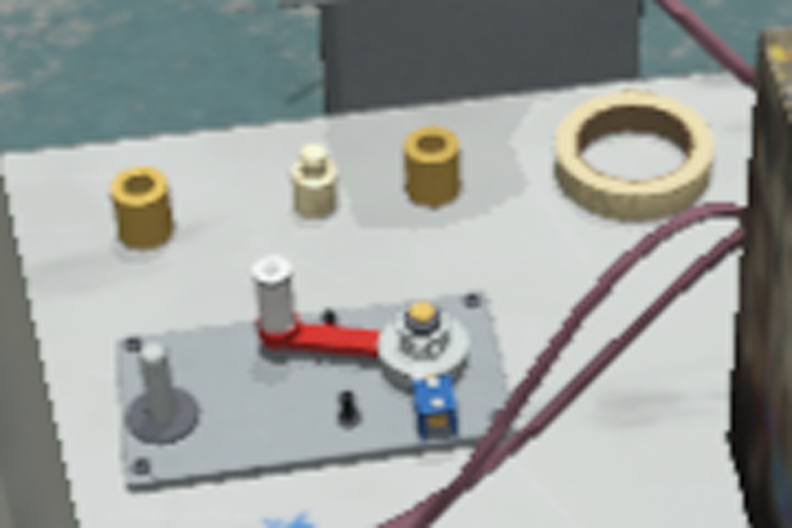

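Tubes that look like the sleeve, in the top image: (408,226), (343,232) and (260,243). The knobbed weight at (370,231) and the tape roll at (297,235) could also be mistaken for it. Their distances from the base are about 0.47, 0.40 and 0.40 m, so the right-hand tube at (408,226) is the sleeve. Next I check it in a close crop and refine the positions.

```bash
cat > fit.py <<'E'
from h import *
from scipy.optimize import minimize
def cyl(x,y,z0,z1,r,n=40):
    a=np.linspace(0,2*np.pi,n,endpoint=False)
    return np.vstack([np.c_[x+r*np.cos(a),y+r*np.sin(a),0*a+z] for z in(z0,z1)])
def pj(f,P): return cv2.projectPoints(np.asarray(P,float),cv2.Rodrigues(np.array(f['R']))[0],np.array(f['t'],float),f['camera_matrix'],np.array(f['distortion'],float))[0][:,0]
def bb(p): return np.r_[p.min(0),p.max(0)]
def hullmask(f,P,S=4):
    h=cv2.convexHull(pj(f,P).astype(np.float32))[:,0]
    m=np.zeros((400*S,640*S),np.uint8);cv2.fillConvexPoly(m,np.round((h+.5)*S-.5).astype(int),1)
    return cv2.resize(m.astype(np.float32),(640,400),interpolation=cv2.INTER_AREA)
def fitmask(items,mk,x0):
    def c(x): return sum(np.abs(hullmask(f,mk(x))-m).sum() for f,m in items)
    best=minimize(c,x0,method='Nelder-Mead',options=dict(initial_simplex=[x0,x0+np.array([.006,0]),x0+np.array([0,.006])],xatol=1e-4))
    return best.x,best.fun
E
python3 - <<'E'
from fit import *
F={}
for n in ['top','side']:
    f=optics.grab_frame(n);F[n]=f
    r=silhouettes('sleeve',n);print(n,[(round(q['score'],2),q['bbox'],int(q['mask'].sum())) for q in r])
    u=pj(f,[[.398,-.265,.02]])[0]
    for q in r:
        b=q['bbox']
        if b[0]-4<u[0]<b[2]+4 and b[1]-4<u[1]<b[3]+4:
            x,c=fitmask([(f,cv2.morphologyEx(q['mask'].astype(np.uint8),cv2.MORPH_CLOSE,np.ones((9,9))).astype(float))],lambda x:cyl(*x,0,.04,.018),np.array([.395,-.265]));print('fit',x.round(4),c)
    # crops
    for nm,X in [('sl',[.398,-.265,.03]),('sh',[.575,-.265,.03])]:
        v=pj(f,[X])[0].astype(int);a=f['frame'][v[1]-25:v[1]+25,v[0]-30:v[0]+30]
        cv2.imwrite(f'pics/{nm}_{n}.png',cv2.resize(a,None,fx=8,fy=8,interpolation=0));print(nm,n,'origin',v-[30,25])
im=np.vstack([np.hstack([cv2.imread(f'pics/{a}_{n}.png') for a in('sl','sh')]) for n in('top','side')])
cv2.imwrite('pics/crops.png',cv2.resize(im,(720,600),interpolation=cv2.INTER_AREA))
import pickle;pickle.dump(F,open('F0.pkl','wb'))
E
```

```text
top [(0.73, [401.3, 220.6, 415.7, 232.1], 172), (0.46, [339.6, 170.0, 382.9, 187.2], 457), (0.43, [249.8, 238.1, 267.0, 251.2], 121)]
fit [ 0.4032 -0.2662] 16.0625
sl top origin [379 202]
sh top origin [372 140]
side [(0.76, [213.2, 188.6, 229.9, 207.0], 218), (0.69, [280.7, 181.3, 295.7, 195.2], 213)]
fit [ 0.4066 -0.2663] 33.25
sl side origin [191 167]
sh side origin [194 214]
```

View pics/crops.png

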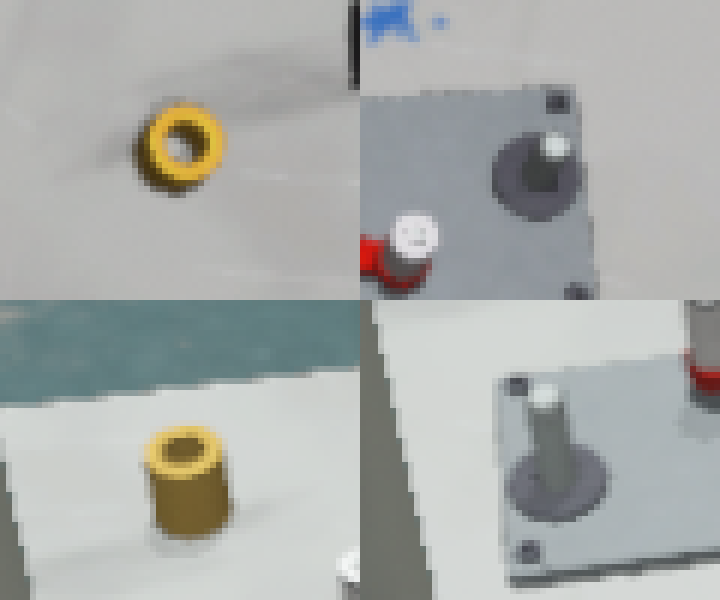

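```bash
python3 - <<'E'
from fit import *
import pickle
F=pickle.load(open('F0.pkl','rb'))
def um(f,Ps): return np.max([hullmask(f,P) for P in Ps],0)
out=[]
for n,f in F.items():
    im=f['frame'];hsv=cv2.cvtColor(im,cv2.COLOR_BGR2HSV)
    # sleeve
    u=pj(f,[[.403,-.266,.02]])[0].astype(int)
    m=np.zeros((400,640),np.float32);m[u[1]-16:u[1]+16,u[0]-14:u[0]+14]=1
    br=((hsv[...,1]>90)&(hsv[...,0]<32)&(hsv[...,0]>10)).astype(np.float32)*m
    br=cv2.morphologyEx(br,cv2.MORPH_CLOSE,np.ones((9,9)))
    x,c=fitmask([(f,br)],lambda x:cyl(*x,0,.04,.018),np.array([.403,-.266]));print(n,'sleeve',x.round(4),c,br.sum())
    v=[0,0]
    # plate corners guess via colour: print samples
    for X in [[.575,-.265,.014],[.575,-.22,.01],[.575,-.26,.06]]:
        p=pj(f,[X])[0].astype(int);print(X,p,im[p[1],p[0]])
    cv2.imwrite(f'pics/br_{n}.png',br*255)
    for z,nm in[(.064,'shafttop')]:
        pass
# crops of fixture large
    c=pj(f,[[.57,-.18,.01]])[0].astype(int);a=im[c[1]-35:c[1]+30,c[0]-52:c[0]+52]
    cv2.imwrite(f'pics/fx_{n}.png',cv2.resize(a,None,fx=7,fy=7,interpolation=0));print('origin',c-[52,35])
E
```

```text
top sleeve [ 0.4035 -0.2653] 20.9375 163.0
[0.575, -0.265, 0.014] [401 167] [63 64 62]
[0.575, -0.22, 0.01] [386 168] [158 152 146]
[0.575, -0.26, 0.06] [402 162] [124 122 117]
origin [320 136]
side sleeve [ 0.4035 -0.2644] 47.9375 200.0
[0.575, -0.265, 0.014] [225 244] [105 106 100]
[0.575, -0.22, 0.01] [244 242] [184 182 174]
[0.575, -0.26, 0.06] [225 230] [212 214 207]
origin [207 204][ WARN:0@1.102] global loadsave.cpp:1063 imwrite_ Unsupported depth image for selected encoder is fallbacked to CV_8U.
```

View pics/fx_top.png

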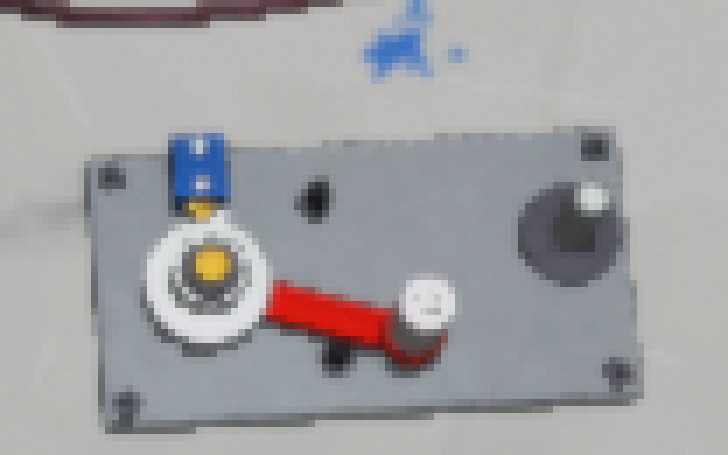

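View pics/fx_side.png

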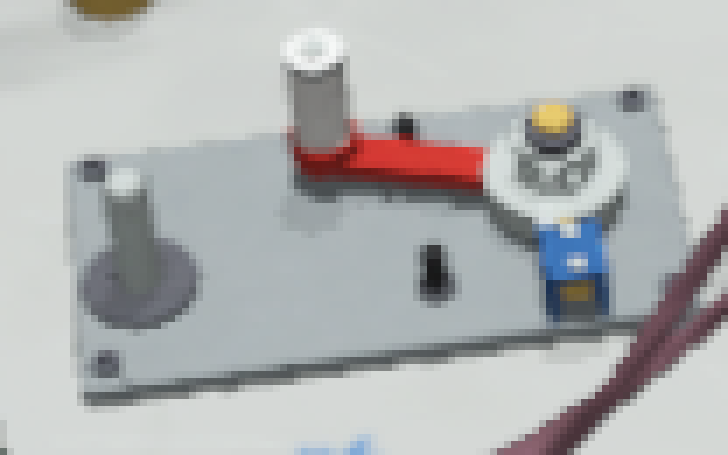

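```bash
cat > fx.py <<'E'
from fit import *
import pickle
from scipy.optimize import least_squares
F=pickle.load(open('F0.pkl','rb'))
H=[(57.5,110),(57.5,-110),(-57.5,-110),(-57.5,110)]
obs={'top':[((90,160),57.5,110,10),((615,131),57.5,-110,10),((640,397),-57.5,-110,10),((105,428),-57.5,110,10),((570,233),12,-86,14),((592,196),12,-86,64),((427,300),-30,-16,75)],
'side':[((68,163),-57.5,-110,10),((650,90),-57.5,110,10),((82,393),57.5,-110,10),((141,283),12,-86,14),((126,183),12,-86,64),((315,50),-30,-16,75)]}
org={'top':(320,136),'side':(207,204)}
def W(p,x,y,z):
    c,s=np.cos(p[2]),np.sin(p[2]);return [p[0]+(c*x-s*y)/1e3,p[1]+(s*x+c*y)/1e3,z/1e3]
def res(p,ns):
    r=[]
    for n in ns:
        for uv,x,y,z in obs[n]:
            r.append(pj(F[n],[W(p,x,y,z)])[0]-(np.array(uv)/7-.5+org[n]))
    return np.ravel(r)
if __name__=='__main__':
  for ns in(['top'],['side'],['top','side']):
    o=least_squares(lambda p:res(p,ns),[.565,-.18,0]);print(ns,o.x.round(4),'shaft',np.round(W(o.x,12,-86,14),4),'roller',np.round(W(o.x,-30,-16,54),4));print(o.fun.reshape(-1,2).round(1).tolist())
E
python3 fx.py
```

```text
['top'] [ 0.5592 -0.1759 -0.0044] shaft [ 0.5708 -0.262   0.014 ] roller [ 0.5291 -0.1918  0.054 ]
[[-0.8, -0.5], [0.1, -0.6], [0.6, 0.1], [-0.3, 0.0], [0.1, 0.0], [0.0, 0.3], [0.2, 0.6]]
['side'] [ 0.5628 -0.1765  0.0014] shaft [ 0.575  -0.2625  0.014 ] roller [ 0.5329 -0.1926  0.054 ]
[[-0.3, -0.2], [0.9, -0.7], [-0.3, 0.4], [0.0, -0.1], [-0.2, 0.1], [-0.1, 0.3]]
['top', 'side'] [ 5.605e-01 -1.763e-01  2.000e-04] shaft [ 0.5725 -0.2623  0.014 ] roller [ 0.5305 -0.1923  0.054 ]
[[-0.7, -0.8], [0.1, -1.2], [0.8, -0.6], [-0.1, -0.3], [0.1, -0.5], [0.1, -0.3], [0.3, 0.1], [-0.2, -0.9], [0.9, -1.3], [-0.3, -0.3], [0.1, -0.8], [-0.2, -0.6], [-0.1, -0.4]]
```

Call:
{"op": "jog_arm", "data": {"increments": [{"slide": [0, 0, 0], "rotation": [0, 0, 6.64]}, {"slide": [0, 0, 0], "rotation": [0, 0, 6.64]}, {"slide": [18.5, -24.5, 7]}, {"slide": [18.5, -24.5, 7]}, {"slide": [18.5, -24.5, 7]}, {"slide": [18.5, -24.5, 7]}, {"slide": [18.5, -24.5, 7]}, {"slide": [18.5, -24.5, 7]}, {"slide": [18.5, -24.5, 7]}, {"slide": [18.5, -24.5, 7]}, {"slide": [18.5, -24.5, 7]}, {"slide": [18.5, -24.5, 7]}, {"slide": [18.5, -24.5, 7]}, {"slide": [18.5, -24.5, 7]}, {"slide": [18.5, -24.5, 7]}, {"slide": [18.5, -24.5, 7]}, {"slide": [0, 0, 0]}, {"slide": [0, 0, 0]}], "fingers": 1.0}}

```text
invalid input
```

Call:
{"op": "jog_arm", "data": {"increments": [{"slide": [0, 0, 0], "rotation": [0, 0, 6.64]}, {"slide": [0, 0, 0], "rotation": [0, 0, 6.64]}, {"slide": [18.5, -24.5, 7], "rotation": [0, 0, 0]}, {"slide": [18.5, -24.5, 7], "rotation": [0, 0, 0]}, {"slide": [18.5, -24.5, 7], "rotation": [0, 0, 0]}, {"slide": [18.5, -24.5, 7], "rotation": [0, 0, 0]}, {"slide": [18.5, -24.5, 7], "rotation": [0, 0, 0]}, {"slide": [18.5, -24.5, 7], "rotation": [0, 0, 0]}, {"slide": [18.5, -24.5, 7], "rotation": [0, 0, 0]}, {"slide": [18.5, -24.5, 7], "rotation": [0, 0, 0]}, {"slide": [18.5, -24.5, 7], "rotation": [0, 0, 0]}, {"slide": [18.5, -24.5, 7], "rotation": [0, 0, 0]}, {"slide": [18.5, -24.5, 7], "rotation": [0, 0, 0]}, {"slide": [18.5, -24.5, 7], "rotation": [0, 0, 0]}, {"slide": [18.5, -24.5, 7], "rotation": [0, 0, 0]}, {"slide": [18.5, -24.5, 7], "rotation": [0, 0, 0]}, {"slide": [0, 0, 0], "rotation": [0, 0, 0]}, {"slide": [0, 0, 0], "rotation": [0, 0, 0]}], "fingers": 1.0}}

```text
time: 2.7
tool_pos: [0.4029, -0.264, 0.1329]
tool_rot: [-0.0, 1.0, 0.002, -0.0]
contact_force: [-0.5, -0.4, 0.1]
gripper_width: 0.998
```

```bash
python3 - <<'E'
from fit import *
F={n:optics.grab_frame(n) for n in('top','side')}
ims=[]
for n,f in F.items():
    c=pj(f,[[.403,-.265,.05]])[0].astype(int)
    ims.append(cv2.resize(f['frame'][c[1]-50:c[1]+50,c[0]-40:c[0]+40],None,fx=5,fy=5,interpolation=2))
    print(n,pj(f,[[.403,-.264,.133]]),c)
cv2.imwrite('pics/ab.png',np.hstack(ims))
E
```

```text
top [[416.53897339 219.35363242]] [410 224]
side [[216.95027095 163.61185003]] [220 188]
```

View pics/ab.png

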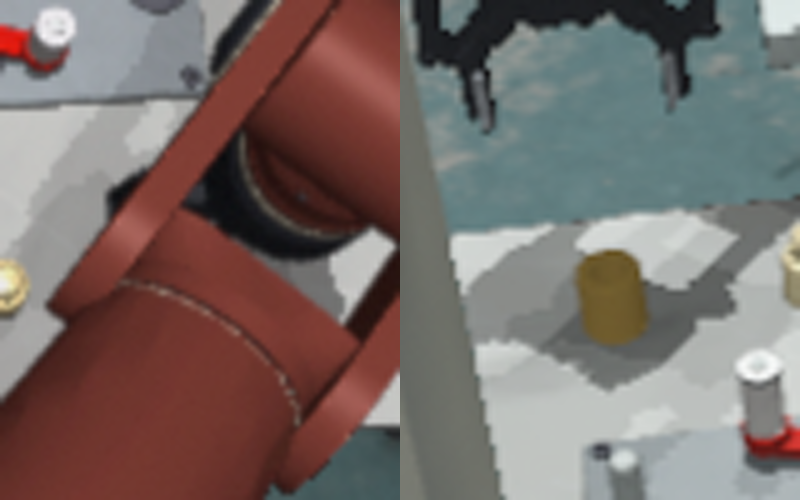

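Call:
{"op": "jog_arm", "data": {"increments": [{"slide": [0.6, 1, 20], "rotation": [0, 0, 0]}, {"slide": [0, 0, 20], "rotation": [0, 0, 0]}, {"slide": [0, 0, 20], "rotation": [0, 0, 0]}, {"slide": [0, 0, 20], "rotation": [0, 0, 0]}, {"slide": [0, 0, 15], "rotation": [0, 0, 0]}, {"slide": [0, 0, 15], "rotation": [0, 0, 0]}, {"slide": [0, 0, 8], "rotation": [0, 0, 0]}, {"slide": [0, 0, 6], "rotation": [0, 0, 0]}, {"slide": [0, 0, 0], "rotation": [0, 0, 0]}, {"slide": [0, 0, 0], "rotation": [0, 0, 0]}]}}

```text
time: 3.63
tool_pos: [0.4033, -0.267, 0.0098]
tool_rot: [0.0, 1.0, -0.0, 0.0]
contact_force: [-0.3, -0.7, 0.3]
gripper_width: 0.999
```

Call:
{"op": "jog_arm", "data": {"increments": [{"slide": [0, 0, 0], "rotation": [0, 0, 0]}, {"slide": [0, 0, 0], "rotation": [0, 0, 0]}, {"slide": [0, 0, 0], "rotation": [0, 0, 0]}, {"slide": [0, 0, 0], "rotation": [0, 0, 0]}, {"slide": [0, 0, 0], "rotation": [0, 0, 0]}, {"slide": [0, 0, 0], "rotation": [0, 0, 0]}, {"slide": [0, 0, 0], "rotation": [0, 0, 0]}, {"slide": [0, 0, 0], "rotation": [0, 0, 0]}, {"slide": [0, 0, 0], "rotation": [0, 0, 0]}, {"slide": [0, 0, 0], "rotation": [0, 0, 0]}, {"slide": [0, 0, 0], "rotation": [0, 0, 0]}, {"slide": [0, 0, 0], "rotation": [0, 0, 0]}], "fingers": 0}}

```text
time: 4.63
tool_pos: [0.4038, -0.2667, 0.0101]
tool_rot: [0.0, 1.0, 0.0, 0.001]
contact_force: [0.0, 0.4, 5.3]
gripper_width: 0.396
```

Call:
{"op": "jog_arm", "data": {"increments": [{"slide": [0, 0, -10], "rotation": [0, 0, 0]}, {"slide": [0, 0, -15], "rotation": [0, 0, 0]}, {"slide": [0, 0, -20], "rotation": [0, 0, 0]}, {"slide": [0, 0, -20], "rotation": [0, 0, 0]}, {"slide": [0, 0, -20], "rotation": [0, 0, 0]}, {"slide": [0, 0, -10], "rotation": [0, 0, 0]}, {"slide": [20, 0, 0], "rotation": [0, 0, 0]}, {"slide": [20, 0, 0], "rotation": [0, 0, 0]}, {"slide": [20, -1, 0], "rotation": [0, 0, 0]}, {"slide": [20, -1, 0], "rotation": [0, 0, 0]}, {"slide": [20, -1, 0], "rotation": [0, 0, 0]}, {"slide": [20, -1, 0], "rotation": [0, 0, 0]}, {"slide": [20, 0, 0], "rotation": [0, 0, 0]}, {"slide": [15, 0, 0], "rotation": [0, 0, 0]}, {"slide": [10, 0, 0], "rotation": [0, 0, 0]}, {"slide": [4, 0, 0], "rotation": [0, 0, 0]}, {"slide": [0, 0, 0], "rotation": [0, 0, 0]}, {"slide": [0, 0, 0], "rotation": [0, 0, 0]}, {"slide": [0, 0, 0], "rotation": [0, 0, 0]}]}}

```text
time: 6.22
tool_pos: [0.5713, -0.2622, 0.104]
tool_rot: [-0.0, 1.0, -0.0, -0.0]
contact_force: [-0.2, 0.6, -1.1]
gripper_width: 0.392
```

```bash
cat > look.py <<'E'
from fit import *
import sys,pickle
F={n:optics.grab_frame(n) for n in('top','side')}
s=state();print(s['time'],np.round(s['tool_pos'],4),np.round(s['contact_force'],1))
ims=[]
for n,f in F.items():
    c=pj(f,[[.57,-.23,.06]])[0].astype(int)
    ims.append(cv2.resize(f['frame'][c[1]-40:c[1]+40,c[0]-40:c[0]+40],None,fx=5,fy=5,interpolation=2));print(n,'org',c-40)
cv2.imwrite('pics/%s.png'%sys.argv[1],np.hstack(ims));pickle.dump(F,open('F_%s.pkl'%sys.argv[1],'wb'))
E
python3 look.py ov1
```

```text
6.3167 [ 0.5714 -0.2623  0.1043] [ 0.3 -1.1 -0.4]
top org [352 125]
side org [197 187]
```

View pics/ov1.png

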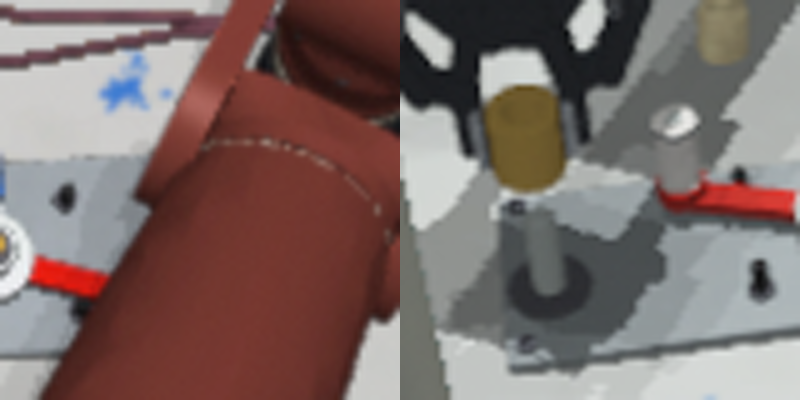

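```bash
cat > al.py <<'E'
from fit import *
import pickle,sys
def sl(F,z0,x0,zs=40):
    f=F['side'];im=f['frame'];hsv=cv2.cvtColor(im,cv2.COLOR_BGR2HSV)
    u=pj(f,[[*x0,z0+.02]])[0].astype(int)
    m=np.zeros((400,640),np.float32);m[u[1]-18:u[1]+18,u[0]-14:u[0]+14]=1
    br=((hsv[...,1]>90)&(hsv[...,0]<32)&(hsv[...,0]>10)).astype(np.float32)*m
    br=cv2.morphologyEx(br,cv2.MORPH_CLOSE,np.ones((7,7)))
    x,c=fitmask([(f,br)],lambda x:cyl(*x,z0,z0+.04,.018),np.array(x0))
    v=im.copy();h=cv2.convexHull(pj(f,cyl(*x,z0,z0+.04,.018)).astype(np.float32))
    return x,c,br,u
F=pickle.load(open('F_ov1.pkl','rb'))
x,c,br,u=sl(F,.0942,[.571,-.262]);print(x.round(4),c,br.sum())
f0=pickle.load(open('F0.pkl','rb'))['side']
for uv,z in[((141,283),.014),((126,183),.064)]:
    print(atz(f0,np.array(uv)/7-.5+[207,204],z))
f=F['side']
def crop(f,P,nm,extra=[]):
    S=8;c=u-[0,-8];a=cv2.resize(f['frame'][c[1]-37:c[1]+37,c[0]-45:c[0]+45],None,fx=S,fy=S,interpolation=0)
    for Q,col in P:
        q=((pj(f,Q)-(c-[45,37])+.5)*S).astype(int)
        n=len(q)//2
        for h in(q[:n],q[n:]): cv2.polylines(a,[h],True,col,1)
    cv2.imwrite(nm,a)
sh=[.575,-.2625]
P=[(cyl(*x,.0942,.1342,.018),(0,0,255)),(cyl(*x,.0942,.1342,.0095),(0,0,255)),(cyl(*sh,.010,.014,.021),(0,255,0)),(cyl(*sh,.014,.058,.008),(0,255,0))]
crop(f,P,'pics/al1.png')
u=pj(f,[[.575,-.2625,.06]])[0].astype(int);crop(f0,P[2:],'pics/al0.png')
E
python3 al.py
```

```text
[ 0.5722 -0.263 ] 51.9375 276.0
[ 0.57518096 -0.2626139   0.014     ]
[ 0.57466922 -0.26203399  0.064     ]
```

View pics/al1.png

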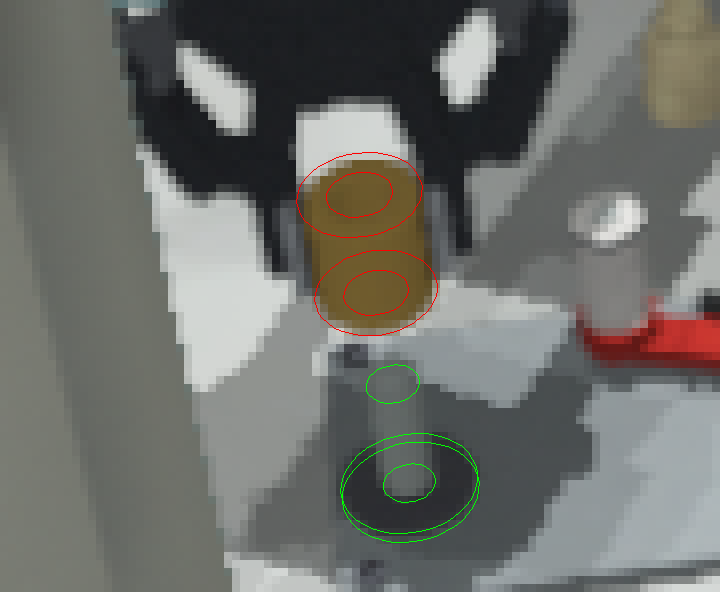

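View pics/al0.png

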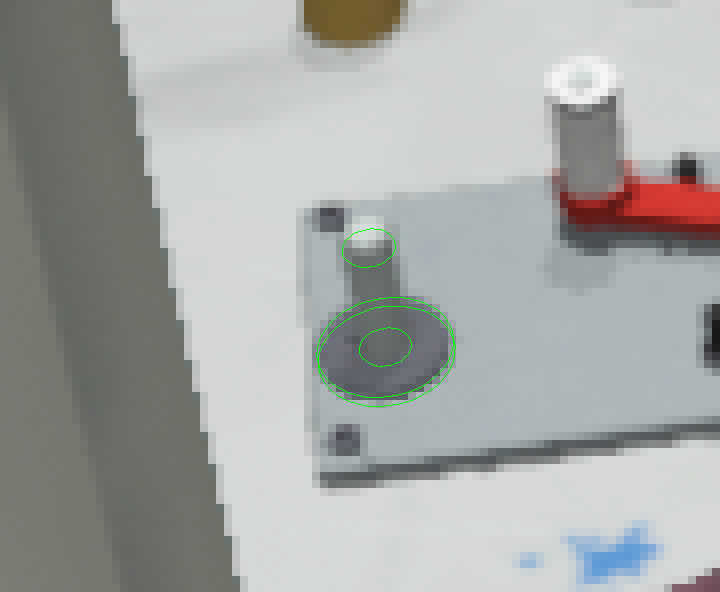

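Call:
{"op": "jog_arm", "data": {"increments": [{"slide": [2.8, -0.5, 10], "rotation": [0, 0, 0]}, {"slide": [0, 0, 10], "rotation": [0, 0, 0]}, {"slide": [0, 0, 5], "rotation": [0, 0, 0]}, {"slide": [0, 0, 0], "rotation": [0, 0, 0]}, {"slide": [0, 0, 0], "rotation": [0, 0, 0]}, {"slide": [0, 0, 0], "rotation": [0, 0, 0]}]}}

```text
time: 6.82
tool_pos: [0.575, -0.2618, 0.0792]
tool_rot: [-0.0, 1.0, 0.0, -0.0]
contact_force: [-0.1, -1.2, -0.2]
gripper_width: 0.4
```

```bash
python3 look.py ov2; cat >> al.py <<'E'
print('--- ov2')
F=pickle.load(open('F_ov2.pkl','rb'));zb=float(sys.argv[1])-.0101
x,c,br,u=sl(F,zb,[.574,-.262]);print(x.round(4),c,br.sum())
P=[(cyl(*x,zb,zb+.04,.018),(0,0,255)),(cyl(*x,zb,zb+.04,.0095),(0,0,255)),(cyl(*sh,.010,.014,.021),(0,255,0)),(cyl(*sh,.014,.064,.008),(0,255,0))]
crop(F['side'],P,'pics/al2.png')
E
python3 al.py .0795
```

```text
6.9167 [ 0.5753 -0.2619  0.0798] [-0.6  0.2 -0.1]
top org [352 125]
side org [197 187]
[ 0.5722 -0.263 ] 51.9375 276.0
[ 0.57518096 -0.2626139   0.014     ]
[ 0.57466922 -0.26203399  0.064     ]
--- ov2
[ 0.5783 -0.2623] 45.75 275.0
```

View pics/al2.png

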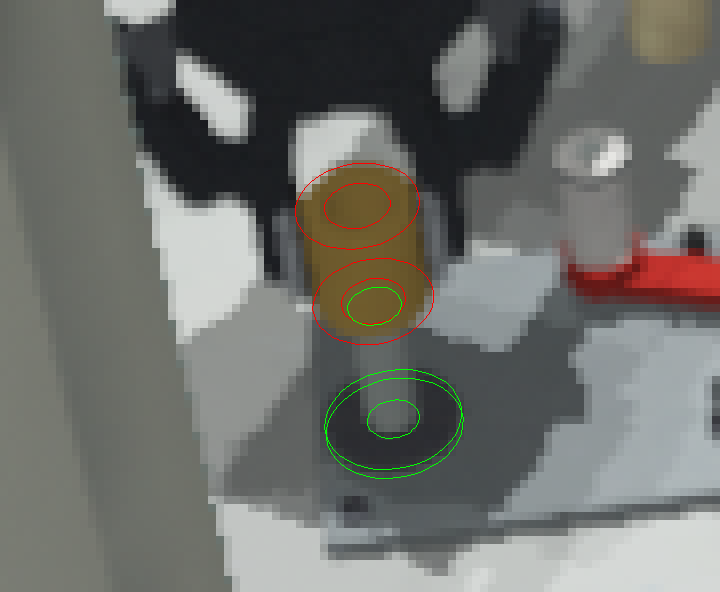

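```bash
cat > al3.py <<'E'
from fit import *
import pickle,sys
def alpha(f,x0,z0):
    im=f['frame'].astype(float)
    d=im[...,2]-im[...,0]
    u=pj(f,[[*x0,z0+.02]])[0].astype(int)
    m=np.zeros((400,640));m[u[1]-18:u[1]+18,u[0]-13:u[0]+13]=1
    inner=hullmask(f,cyl(*x0,z0+.004,z0+.036,.014))>.5
    return np.clip(d/np.median(d[inner]),0,1),m,inner
def fit(f,z0,x0):
    a,m,inner=alpha(f,x0,z0);a=np.where(inner,1,a)
    def c(x): return (((hullmask(f,cyl(*x,z0,z0+.04,.018),8)-a)*m)**2).sum()
    x0=np.array(x0);o=minimize(c,x0,method='Nelder-Mead',options=dict(initial_simplex=[x0,x0+[.005,0],x0+[0,.005]],xatol=5e-5))
    return o.x,o.fun
for nm,t in[('0',(.4035,-.2644,.0101)),('ov1',(.5714,-.2623,.1043)),('ov2',(.5753,-.2619,.0798))]:
    F=pickle.load(open('F0.pkl' if nm=='0' else f'F_{nm}.pkl','rb'));z0=t[2]-.0101
    for dz in(-.001,0,.001):
        x,c=fit(F['side'],z0+dz,t[:2]);print(nm,dz,x.round(4),(x-t[:2]).round(4),round(c,2))
F=pickle.load(open('F0.pkl','rb'))
print('top',fit(F['top'],0,(.4035,-.2653)))
E
python3 al3.py
```

```text
0 -0.001 [ 0.4032 -0.2654] [-0.0003 -0.001 ] 11.38
0 0 [ 0.4048 -0.265 ] [ 0.0013 -0.0006] 11.84
0 0.001 [ 0.4055 -0.2651] [ 0.002  -0.0007] 11.77
ov1 -0.001 [ 0.5724 -0.2627] [ 0.001  -0.0004] 20.47
ov1 0 [ 0.5738 -0.2628] [ 0.0024 -0.0005] 21.01
ov1 0.001 [ 0.5748 -0.2629] [ 0.0034 -0.0006] 21.6
ov2 -0.001 [ 0.5762 -0.2625] [ 0.0009 -0.0006] 17.81
ov2 0 [ 0.5763 -0.2626] [ 0.001  -0.0007] 18.42
ov2 0.001 [ 0.5778 -0.2625] [ 0.0025 -0.0006] 18.44
top (array([ 0.4041059 , -0.26549792]), np.float64(12.601070347863885))
```

```bash
cat > disc.py <<'E'
from fit import *
import pickle
F=pickle.load(open('F0.pkl','rb'))
for n,x0 in(('top',(.571,-.262)),('side',(.575,-.2625))):
    f=F[n];g=cv2.cvtColor(f['frame'],cv2.COLOR_BGR2GRAY).astype(float)
    u=pj(f,[[*x0,.014]])[0].astype(int)
    shaft=cv2.dilate((hullmask(f,cyl(*x0,.014,.064,.008))>.05).astype(np.uint8),np.ones((3,3)))>0
    near=hullmask(f,cyl(*x0,.010,.014,.027))>.5
    core=(hullmask(f,cyl(*x0,.014,.014,.016))>.9)&~shaft
    ring=(hullmask(f,cyl(*x0,.010,.014,.026))<.01)&(hullmask(f,cyl(*x0,.010,.014,.030))>.5)
    bgv=np.median(g[ring]);dv=np.median(g[core]);print(n,bgv,dv,core.sum())
    a=np.clip((bgv-g)/(bgv-dv),0,1)
    w=near&~shaft
    def c(x): return (((hullmask(f,cyl(x[0],x[1],.010,.014,.021),8)-a)*w)**2).sum()
    x0=np.array(x0);o=minimize(c,x0,method='Nelder-Mead',options=dict(initial_simplex=[x0,x0+[.005,0],x0+[0,.005]],xatol=5e-5))
    print(o.x.round(4),o.fun)
    # shaft+disc render search: whole-shaft via edges
    S=10;c0=u-[22,24];aimg=cv2.resize(f['frame'][c0[1]:c0[1]+40,c0[0]:c0[0]+40],None,fx=S,fy=S,interpolation=0)
    P=cyl(*o.x,.014,.064,.008);Q=cyl(*o.x,.010,.014,.021)
    for A in(P,Q):
        q=((pj(f,A)-c0+.5)*S).astype(int)
        for h in(q[:40],q[40:]):cv2.polylines(aimg,[h],True,(0,255,0),1)
    cv2.imwrite(f'pics/disc_{n}.png',aimg)
cv2.imwrite('pics/disc.png',np.hstack([cv2.imread('pics/disc_top.png'),cv2.imread('pics/disc_side.png')]))
E
python3 disc.py
```

```text
top 150.0 88.0 12
[ 0.5704 -0.2618] 0.9176288330840271
side 178.5 111.0 15
[ 0.5733 -0.2631] 1.2368720395018862
```

View pics/disc.png

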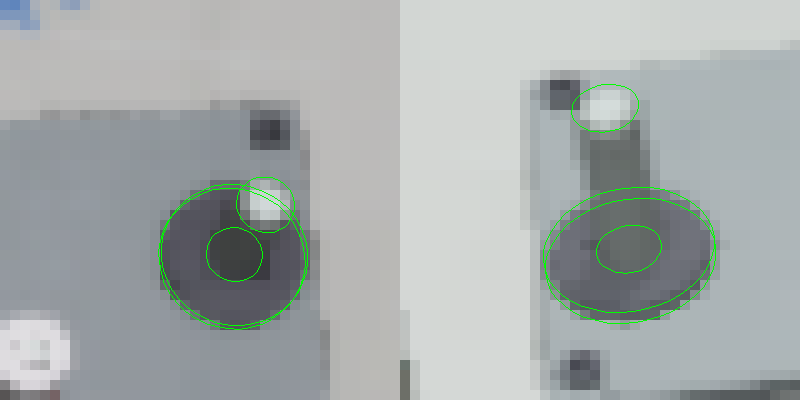

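Call:
{"op": "jog_arm", "data": {"increments": [{"slide": [-4.2, 0.4, 0], "rotation": [0, 0, 0]}, {"slide": [0, 0, 0], "rotation": [0, 0, 0]}, {"slide": [0, 0, 3], "rotation": [0, 0, 0]}, {"slide": [0, 0, 3], "rotation": [0, 0, 0]}, {"slide": [0, 0, 2], "rotation": [0, 0, 0]}, {"slide": [0, 0, 2], "rotation": [0, 0, 0]}, {"slide": [0, 0, 0], "rotation": [0, 0, 0]}]}}

```text
time: 7.5
tool_pos: [0.5704, -0.2619, 0.0684]
tool_rot: [-0.0, 1.0, 0.0, -0.001]
contact_force: [-0.2, 1.0, -0.4]
gripper_width: 0.401
```

Call:
{"op": "jog_arm", "data": {"increments": [{"slide": [0, 0, 1], "rotation": [0, 0, 0]}, {"slide": [0, 0, 1], "rotation": [0, 0, 0]}, {"slide": [0, 0, 1], "rotation": [0, 0, 0]}, {"slide": [0, 0, 0], "rotation": [0, 0, 0]}, {"slide": [0, 0, 0], "rotation": [0, 0, 0]}]}}

```text
time: 7.92
tool_pos: [0.5707, -0.2621, 0.0663]
tool_rot: [-0.0, 1.0, 0.0, -0.0]
contact_force: [-0.3, 0.0, -0.6]
gripper_width: 0.395
```

Call:
{"op": "jog_arm", "data": {"increments": [{"slide": [0, 0, 2], "rotation": [0, 0, 0]}, {"slide": [0, 0, 2], "rotation": [0, 0, 0]}, {"slide": [0, 0, 2], "rotation": [0, 0, 0]}, {"slide": [0, 0, 2], "rotation": [0, 0, 0]}, {"slide": [0, 0, 0], "rotation": [0, 0, 0]}, {"slide": [0, 0, 0], "rotation": [0, 0, 0]}]}}

```text
time: 8.42
tool_pos: [0.5706, -0.2621, 0.058]
tool_rot: [-0.0, 1.0, -0.0, -0.0]
contact_force: [-0.3, 0.3, -0.2]
gripper_width: 0.397
```

```bash
python3 look.py ov3
```

```text
8.5167 [ 0.5708 -0.2622  0.0583] [ 0.  -0.6 -1.3]
top org [352 125]
side org [197 187]
```

View pics/ov3.png

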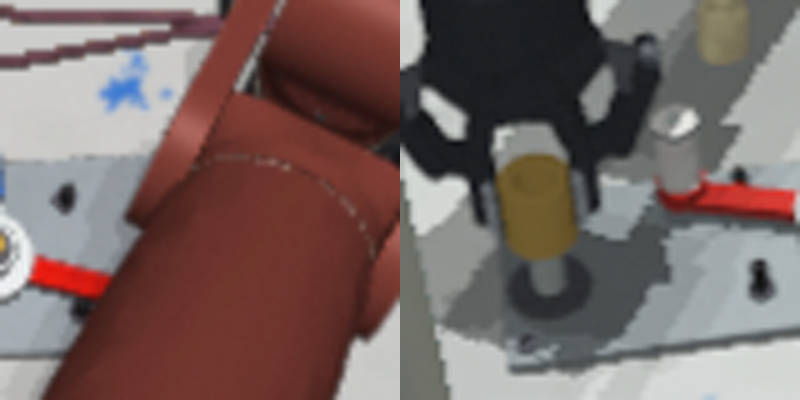

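The side view shows the sleeve threaded onto the shaft, with the shaft emerging below it at about (543,275) in the crop. I carry on lowering it.

Call:
{"op": "jog_arm", "data": {"increments": [{"slide": [0, 0, 5], "rotation": [0, 0, 0]}, {"slide": [0, 0, 5], "rotation": [0, 0, 0]}, {"slide": [0, 0, 5], "rotation": [0, 0, 0]}, {"slide": [0, 0, 5], "rotation": [0, 0, 0]}, {"slide": [0, 0, 5], "rotation": [0, 0, 0]}, {"slide": [0, 0, 4], "rotation": [0, 0, 0]}, {"slide": [0, 0, 0], "rotation": [0, 0, 0]}, {"slide": [0, 0, 0], "rotation": [0, 0, 0]}]}}

```text
time: 9.18
tool_pos: [0.5705, -0.262, 0.0288]
tool_rot: [-0.0, 1.0, 0.0, -0.0]
contact_force: [-0.4, -0.1, -1.1]
gripper_width: 0.399
```

Call:
{"op": "jog_arm", "data": {"increments": [{"slide": [0, 0, 1], "rotation": [0, 0, 0]}, {"slide": [0, 0, 1], "rotation": [0, 0, 0]}, {"slide": [0, 0, 1], "rotation": [0, 0, 0]}, {"slide": [0, 0, 1], "rotation": [0, 0, 0]}, {"slide": [0, 0, 0], "rotation": [0, 0, 0]}, {"slide": [0, 0, 0], "rotation": [0, 0, 0]}]}}

```text
time: 9.68
tool_pos: [0.5707, -0.2621, 0.0252]
tool_rot: [-0.0, 1.0, 0.0, -0.0]
contact_force: [0.3, 0.5, -1.8]
gripper_width: 0.398
```

Call:
{"op": "jog_arm", "data": {"increments": [{"slide": [0, 0, 1], "rotation": [0, 0, 0]}, {"slide": [0, 0, 0.7], "rotation": [0, 0, 0]}, {"slide": [0, 0, 0], "rotation": [0, 0, 0]}, {"slide": [0, 0, 0], "rotation": [0, 0, 0]}]}}

```text
time: 10.02
tool_pos: [0.5709, -0.2622, 0.0242]
tool_rot: [0.0, 1.0, 0.0, 0.0]
contact_force: [-1.3, 1.1, 4.5]
gripper_width: 0.395
```

Call:
{"op": "jog_arm", "data": {"increments": [{"slide": [0, 0, 0.4], "rotation": [0, 0, 0]}, {"slide": [0, 0, 0], "rotation": [0, 0, 0]}, {"slide": [0, 0, 0], "rotation": [0, 0, 0]}]}}

```text
time: 10.27
tool_pos: [0.5709, -0.2623, 0.0242]
tool_rot: [0.0, 1.0, 0.0, 0.0]
contact_force: [-2.8, 1.1, 7.1]
gripper_width: 0.399
```

Call:
{"op": "jog_arm", "data": {"increments": [{"slide": [0, 0, 0], "rotation": [0, 0, 0]}, {"slide": [0, 0, 0], "rotation": [0, 0, 0]}, {"slide": [0, 0, 0], "rotation": [0, 0, 0]}, {"slide": [0, 0, 0], "rotation": [0, 0, 0]}, {"slide": [0, 0, 0], "rotation": [0, 0, 0]}, {"slide": [0, 0, 0], "rotation": [0, 0, 0]}], "fingers": 0.65}}

```text
time: 10.77
tool_pos: [0.5707, -0.2621, 0.0229]
tool_rot: [-0.0, 1.0, 0.0, -0.0]
contact_force: [-0.3, 0.0, 0.7]
gripper_width: 0.653
```

Call:
{"op": "jog_arm", "data": {"increments": [{"slide": [0, 0, -5], "rotation": [0, 0, 0]}, {"slide": [0, 0, -10], "rotation": [0, 0, 0]}, {"slide": [0, 0, -20], "rotation": [0, 0, 0]}, {"slide": [0, 0, -25], "rotation": [0, 0, 0]}, {"slide": [0, 0, -30], "rotation": [0, 0, 0]}, {"slide": [0, 0, -20], "rotation": [0, 0, 0]}, {"slide": [-20, -10, 0], "rotation": [0, 0, 0]}, {"slide": [-25, -20, 0], "rotation": [0, 0, 0]}, {"slide": [-25, -20, 0], "rotation": [0, 0, 0]}, {"slide": [-20, -20, 0], "rotation": [0, 0, 0]}, {"slide": [0, 0, 0], "rotation": [0, 0, 0]}]}}

```text
time: 11.68
tool_pos: [0.4775, -0.1891, 0.1327]
tool_rot: [-0.001, 1.0, 0.001, -0.001]
contact_force: [0.4, -0.5, -0.1]
gripper_width: 0.647
```

Call:
{"op": "jog_arm", "data": {"increments": [{"slide": [0, 0, 0], "rotation": [0, 0, 0]}, {"slide": [0, 0, 0], "rotation": [0, 0, 0]}, {"slide": [0, 0, 0], "rotation": [0, 0, 0]}, {"slide": [0, 0, 0], "rotation": [0, 0, 0]}, {"slide": [0, 0, 0], "rotation": [0, 0, 0]}, {"slide": [0, 0, 0], "rotation": [0, 0, 0]}, {"slide": [0, 0, 0], "rotation": [0, 0, 0]}], "fingers": 0}}

```text
time: 12.27
tool_pos: [0.481, -0.1924, 0.1331]
tool_rot: [-0.0, 1.0, -0.0, -0.0]
contact_force: [-0.6, -0.6, 0.0]
gripper_width: -0.002
```

```bash
python3 look.py ov4
```

```text
12.3667 [ 0.4808 -0.1923  0.1331] [ 0.2 -0.4 -0.2]
top org [352 125]
side org [197 187]
```

View pics/ov4.png

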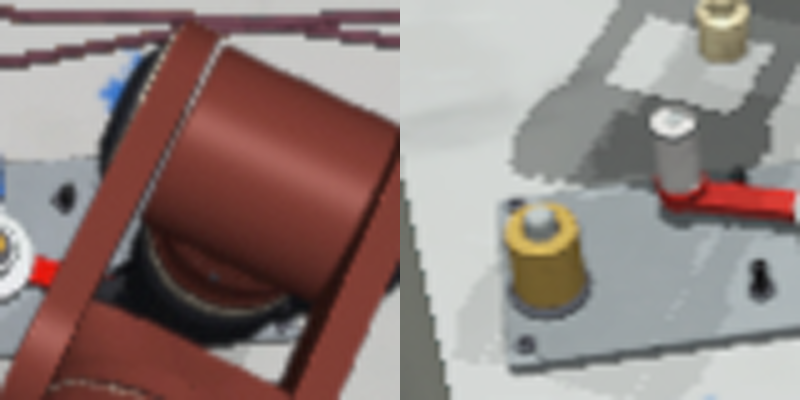

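The sleeve is seated on its shoulder, with the shaft end showing above it at (540,218) in the crop, and it has been released. Next I push the roller.

Call:
{"op": "jog_arm", "data": {"increments": [{"slide": [0, 0.7, 15], "rotation": [0, 0, 0]}, {"slide": [0, 0, 25], "rotation": [0, 0, 0]}, {"slide": [0, 0, 25], "rotation": [0, 0, 0]}, {"slide": [0, 0, 15], "rotation": [0, 0, 0]}, {"slide": [0, 0, 10], "rotation": [0, 0, 0]}, {"slide": [0, 0, 0], "rotation": [0, 0, 0]}, {"slide": [8, 0, 0], "rotation": [0, 0, 0]}, {"slide": [6, 0, 0], "rotation": [0, 0, 0]}, {"slide": [0, 0, 0], "rotation": [0, 0, 0]}, {"slide": [0, 0, 0], "rotation": [0, 0, 0]}]}}

```text
time: 13.2
tool_pos: [0.4963, -0.1934, 0.0448]
tool_rot: [0.001, 1.0, 0.0, 0.001]
contact_force: [-0.2, 0.0, -0.5]
gripper_width: 0.002
```

```bash
python3 look.py ov5
```

```text
13.3 [ 0.4954 -0.1931  0.0441] [0.7 0.7 0.6]
top org [352 125]
side org [197 187]
```

View pics/ov5.png

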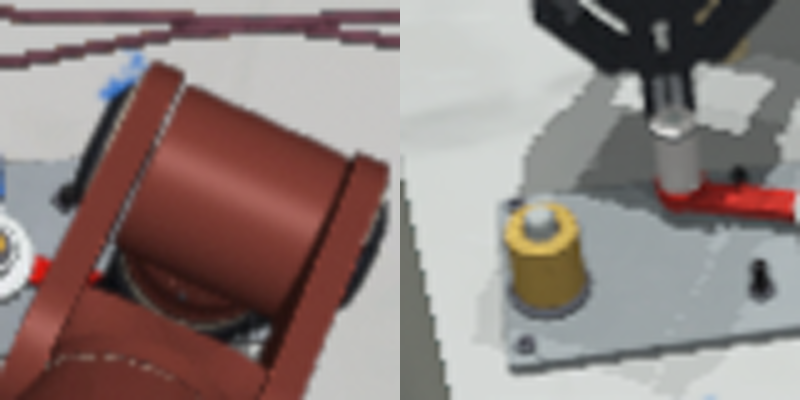

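Call:
{"op": "jog_arm", "data": {"increments": [{"slide": [4, 0, 0], "rotation": [0, 0, 0]}, {"slide": [4, 0, 0], "rotation": [0, 0, 0]}, {"slide": [4, 0, 0], "rotation": [0, 0, 0]}, {"slide": [4, 0, 0], "rotation": [0, 0, 0]}, {"slide": [4, 0, 0], "rotation": [0, 0, 0]}, {"slide": [0, 0, 0], "rotation": [0, 0, 0]}]}}

```text
time: 13.8
tool_pos: [0.5131, -0.1945, 0.043]
tool_rot: [0.001, 1.0, 0.0, -0.003]
contact_force: [-9.1, -5.7, 5.4]
gripper_width: 0.001
```

Call:
{"op": "jog_arm", "data": {"increments": [{"slide": [5, 0, 0], "rotation": [0, 0, 0]}, {"slide": [5, 0, 0], "rotation": [0, 0, 0]}, {"slide": [5, 0, 0], "rotation": [0, 0, 0]}, {"slide": [0, 0, 0], "rotation": [0, 0, 0]}]}}

```text
time: 14.13
tool_pos: [0.5269, -0.1952, 0.0422]
tool_rot: [0.002, 1.0, 0.0, -0.004]
contact_force: [-10.5, -6.1, 2.5]
gripper_width: -0.0
```

```bash
python3 look.py ov6
```

```text
14.2333 [ 0.5269 -0.1948  0.0422] [-11.   -7.3   2. ]
top org [352 125]
side org [197 187]
```

View pics/ov6.png

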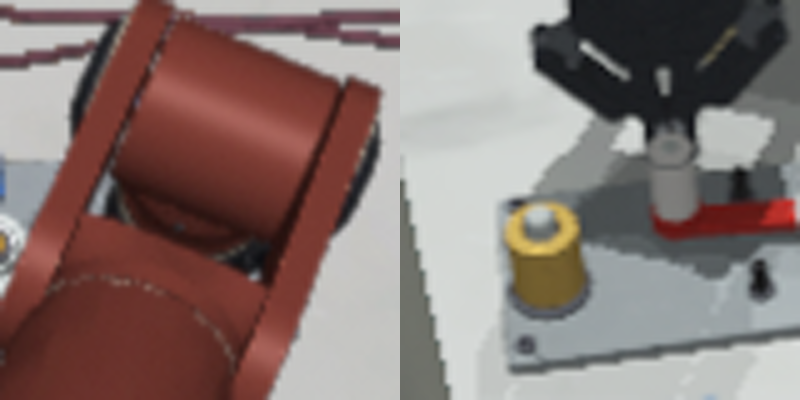

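Call:
{"op": "jog_arm", "data": {"increments": [{"slide": [4, -0.3, 0], "rotation": [0, 0, 0]}, {"slide": [4, -0.3, 0], "rotation": [0, 0, 0]}, {"slide": [4, -0.3, 0], "rotation": [0, 0, 0]}, {"slide": [4, -0.3, 0], "rotation": [0, 0, 0]}, {"slide": [4, -0.3, 0], "rotation": [0, 0, 0]}, {"slide": [0, 0, 0], "rotation": [0, 0, 0]}]}}

```text
time: 14.73
tool_pos: [0.5475, -0.1934, 0.0423]
tool_rot: [0.002, 1.0, 0.0, -0.004]
contact_force: [-10.0, -7.1, 2.4]
gripper_width: 0.001
```

Call:
{"op": "jog_arm", "data": {"increments": [{"slide": [3, -0.3, 0], "rotation": [0, 0, 0]}, {"slide": [3, -0.3, 0], "rotation": [0, 0, 0]}, {"slide": [3, -0.3, 0], "rotation": [0, 0, 0]}, {"slide": [0, 0, 0], "rotation": [0, 0, 0]}]}}

```text
time: 15.07
tool_pos: [0.5562, -0.1924, 0.0423]
tool_rot: [0.001, 1.0, 0.0, -0.004]
contact_force: [-11.3, -7.8, 3.2]
gripper_width: -0.003
```

```bash
python3 look.py ov7
```

```text
15.1667 [ 0.556  -0.1924  0.0423] [-10.7  -7.1   2.2]
top org [352 125]
side org [197 187]
```

View pics/ov7.png

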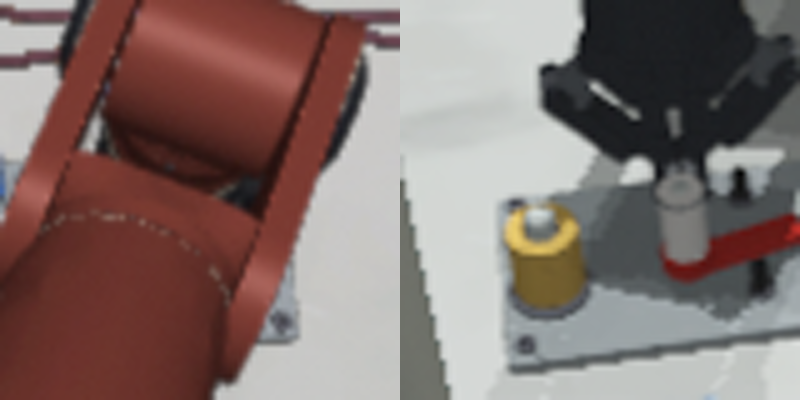

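```bash
cat > ang.py <<'E'
from fit import *
import pickle,sys
F=pickle.load(open(sys.argv[1],'rb'))
f=F['side'];pv=np.array([.5617,-.1117])  # side-frame pivot estimate; yaw ~.001
f0=pickle.load(open('F0.pkl','rb'))['side']
def track(f,x0):
    # roller+arm white/grey fit: use template NCC of roller top
    pass
for uv in [eval(a) for a in sys.argv[2:]]:
    p=atz(f,np.array([197,187])+(np.array(uv)-[400,0])/5-.5,.075)[:2]-pv;print(p.round(4),np.hypot(*p).round(4),'theta',(np.arctan2(p[0],-p[1])+np.arctan2(27,81)).round(3))
E
python3 ang.py F_ov4.pkl '(673,123)'; python3 ang.py F_ov7.pkl '(680,187)'
python3 - <<'E'
from h import *
s=state();print(s['ft_torque'],s['joint_efforts'])
for th in('roller','tension_arm','pawl'): print(th,[(round(r['score'],2),np.round(r['uv'],1)) for r in place_of(th,'side')])
E
```

```text
[-0.0283 -0.0816] 0.0864 theta -0.013
[ 0.0168 -0.0823] 0.084 theta 0.523
[-1.08326738  1.52452179 -0.03873987] [  6.25451714 -38.39057207 -34.22747254   2.57681943  -1.52343862
  -0.09660543]
roller [(0.86, array([252. , 231.8]))]
tension_arm [(0.9, array([287.4, 230.9]))]Traceback (most recent call last):
  File "<stdin>", line 3, in <module>
ValueError: it knows: check_weight, fixture, ink_bottle, marker_cap, masking_tape, roller, shaft_seat, sleeve, tension_arm
```

Call:
{"op": "jog_arm", "data": {"increments": [{"slide": [2, -0.4, 0], "rotation": [0, 0, 0]}, {"slide": [2, -0.4, 0], "rotation": [0, 0, 0]}, {"slide": [2, -0.4, 0], "rotation": [0, 0, 0]}, {"slide": [2, -0.4, 0], "rotation": [0, 0, 0]}, {"slide": [0, 0, 0], "rotation": [0, 0, 0]}]}}

```text
time: 15.68
tool_pos: [0.5639, -0.1908, 0.0423]
tool_rot: [0.001, 1.0, 0.0, -0.004]
contact_force: [-10.6, -6.8, 3.6]
gripper_width: -0.002
```

Call:
{"op": "jog_arm", "data": {"increments": [{"slide": [1, -0.4, 0], "rotation": [0, 0, 0]}, {"slide": [1, -0.4, 0], "rotation": [0, 0, 0]}, {"slide": [0, 0, 0], "rotation": [0, 0, 0]}]}}

```text
time: 15.93
tool_pos: [0.5658, -0.19, 0.0422]
tool_rot: [0.002, 1.0, 0.0, -0.004]
contact_force: [-10.0, -7.6, 3.9]
gripper_width: 0.0
```

```bash
python3 look.py ov8
```

```text
16.0333 [ 0.5657 -0.19    0.0422] [-11.7  -6.3   3.4]
top org [352 125]
side org [197 187]
```

View pics/ov8.png

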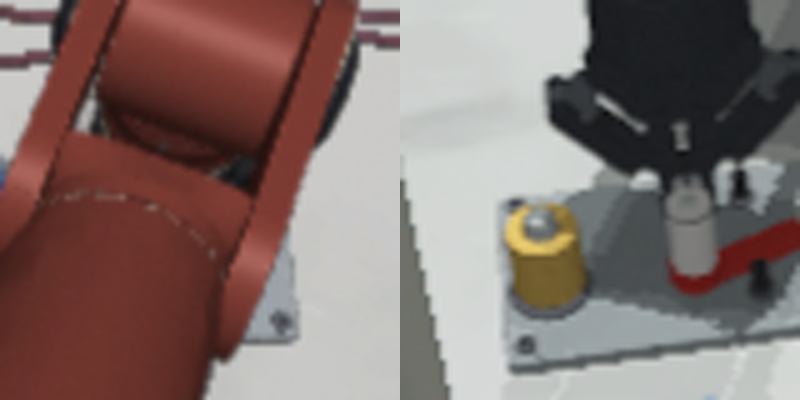

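Call:
{"op": "jog_arm", "data": {"increments": [{"slide": [1, -0.4, 0], "rotation": [0, 0, 0]}, {"slide": [1, -0.4, 0], "rotation": [0, 0, 0]}, {"slide": [0, 0, 0], "rotation": [0, 0, 0]}]}}

```text
time: 16.28
tool_pos: [0.5677, -0.1893, 0.0422]
tool_rot: [0.002, 1.0, 0.0, -0.004]
contact_force: [-11.2, -8.6, 2.5]
gripper_width: -0.001
```

Call:
{"op": "jog_arm", "data": {"increments": [{"slide": [1, -0.4, 0], "rotation": [0, 0, 0]}, {"slide": [0.5, -0.2, 0], "rotation": [0, 0, 0]}, {"slide": [0, 0, 0], "rotation": [0, 0, 0]}]}}

```text
time: 16.53
tool_pos: [0.5678, -0.1892, 0.0421]
tool_rot: [0.002, 1.0, 0.0, -0.006]
contact_force: [-16.9, -9.3, 6.5]
gripper_width: -0.001
```

```bash
python3 look.py ov9
```

```text
16.6333 [ 0.5678 -0.1892  0.0421] [-16.4 -10.    6.5]
top org [352 125]
side org [197 187]
```

View pics/ov9.png

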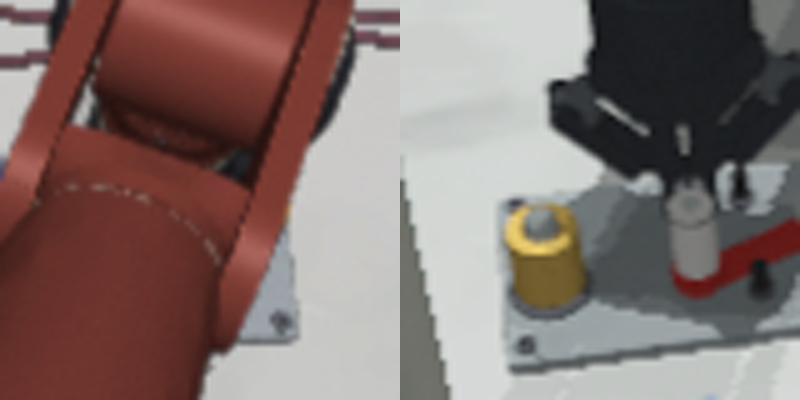

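The TCP stopped advancing while the force rose from about 14 to 19 N, so the arm is on its back stop. I hold it briefly to check it is stable, then hand in.

Call:
{"op": "jog_arm", "data": {"increments": [{"slide": [0, 0, 0], "rotation": [0, 0, 0]}, {"slide": [0, 0, 0], "rotation": [0, 0, 0]}, {"slide": [0, 0, 0], "rotation": [0, 0, 0]}, {"slide": [0, 0, 0], "rotation": [0, 0, 0]}, {"slide": [0, 0, 0], "rotation": [0, 0, 0]}, {"slide": [0, 0, 0], "rotation": [0, 0, 0]}, {"slide": [0, 0, 0], "rotation": [0, 0, 0]}, {"slide": [0, 0, 0], "rotation": [0, 0, 0]}, {"slide": [0, 0, 0], "rotation": [0, 0, 0]}, {"slide": [0, 0, 0], "rotation": [0, 0, 0]}, {"slide": [0, 0, 0], "rotation": [0, 0, 0]}, {"slide": [0, 0, 0], "rotation": [0, 0, 0]}]}}

```text
time: 17.63
tool_pos: [0.5679, -0.1892, 0.0422]
tool_rot: [0.002, 1.0, 0.0, -0.006]
contact_force: [-15.7, -9.8, 6.3]
gripper_width: -0.002
```

```bash
python3 look.py ov10; python3 - <<'E'
import pickle,cv2
F=pickle.load(open('F_ov10.pkl','rb'));cv2.imwrite('pics/fs.png',F['side']['frame'])
E
python3 ang.py F_ov10.pkl '(692,206)'
```

```text
17.7333 [ 0.5678 -0.1892  0.0421] [-16.3  -8.8   4.9]
top org [352 125]
side org [197 187]
[ 0.0306 -0.0779] 0.0837 theta 0.697
```

View pics/fs.png

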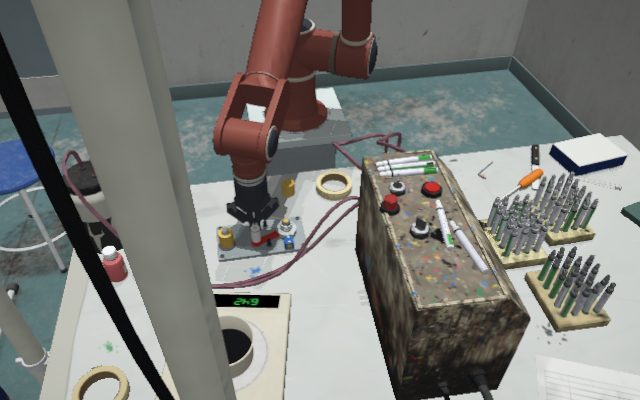

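The picture shows the sleeve seated at (226,238), the fingers on the roller at about (255,230), and the tape and spare tube undisturbed at (334,184) and (289,186). The hold is steady.

```bash
python3 -c "
from plant import manip
print(manip.job_done())"
```

```text
the job is handed in; nothing more can be done
None
```

The sleeve is on the shaft and released, and the red arm is held against its back stop by the fingers. I handed the job in at about 17.7 s.

- **Sleeve:** I took the right-hand one of the three look-alike tubes, the farthest from the base at about 0.48 m. It went fully down the shaft with about 7 N of contact at the shoulder before I let go. The side view afterwards showed it sitting on the shoulder with the shaft end standing out above it.
- **Red arm:** I then pushed the white roller with shut fingers. At the end the tool stopped moving forward while the force rose from about 14 N to 19 N. The side view put the swing at about 0.70, against 0.72 at the stop. The pose and force stayed the same over a 1 s hold.
- **Checks that disagreed or were missing:**
  - The two cameras differed by about 3 mm on where the shaft stands, so I aimed between them, and it fitted at once.
  - The arm blocked the top view from the grasp onwards, so all later checks used the side camera only.
  - I never saw the ratchet click itself; I judge it passed from the swing angle.
  - The weight, cap and ink bottle did not show in the last picture. The weight was still in place before the push, and I did not work near the cap or the bottle.

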